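Roll the loaded saw cart to the index mark

ROBOT

A 6-joint arm with a two-finger parallel gripper is mounted at the origin on the work surface. World frame = base frame: x ahead of the robot, y to its left, z up, the work surface at z = 0. Lengths are in mm, angles in rad, forces in N, time in s.
With the tool pointing down it reaches from about 325 to 775 mm from the base axis. Payload 5.5 kg.
Tool frame: the origin (TCP) lies on the centre line of the jaws, within the pads' length; the fingertips stand 22 mm ahead of it and the grasp point (between the pads) lies 3 mm ahead of it (r.tcp_to_tips is the distance from the TCP to the fingertips, in mm); z points along the fingers, y is the line along which they close (so a half turn about z gives the same grasp; the last joint's range is limited). The gripper opens to 85 mm and grips with 20 to 120 N. Pads are 22 mm wide; open, the fingers measure 114 mm over their backs; the gripper's body (76 mm by 85 mm) begins 54 mm behind the grasp point. The pads swing forward as they close: fully open they stand 13 mm farther back than shut.
Start: joints at [-1.224, 0.091, 1.231, -0, 1.82, -0.057], TCP at [235.75, -551.759, 227.975] pointing down, gripper open.
Joint ranges: [-2.87, 2.87], [-0.86, 2.18], [0.17, 2.46], [-1.51, 4.65], [0.06, 2.69], [-2.65, 2.65]. Speed limits (rad/s): [2.57, 2.57, 3.01, 3.14, 3.14, 3.14].

INTERFACE

Orientations are given as a unit quaternion [x, y, z, w].
In Python, from rig import r gives the robot as it stands. The module is installed in compiled form; this text tells all that it offers.
- The arm moves only by the shell command python3 -m jog 'ROWS' [OPENING] [FORCE]. ROWS is JSON, one flat list of numbers, 6 for each row, row after row: the shift along the tool's x, y, z in cm, then the turn, a rotation vector about the tool's x, y, z in degrees. A call has 1 to 20 rows; each row shifts and turns the commanded pose from where the row before left it, along the tool's axes as they then stand; what a row does not reach is not made up. A row lasts 1/12 s, in which the tool goes at most 41.7 mm and 7.16 degrees, less where a joint would pass 70% of its speed; a pose out of reach is approached as far as the arm can. A call with a gripper value outside its range is refused whole. OPENING is the finger opening in cm, from 0 to 8.54, set as the call begins (- or left out, the last holds). The fingers move at their own pace and stop on an object; FORCE is the grip in N (left out, the last holds). Time passes only in rows, so rows that do not move let the fingers close. It gives the time, the measured TCP pose, the force, the opening and the grip force at its end, in the units of the state.
- r.read_state(): the state, without advancing time (a new reading comes with each control period).
- r.capture(name): name is "scene" or "top"; returns a dict with "color" (420x560x3 uint8, red, green, blue), "vfov" (degrees; the focal length in pixels is half the picture's height over the tangent of half this angle, whatever the lens; pixels are square), "cx", "cy" (the principal point, pixels), "rvec" (rotation vector, rad) and "tvec" (3), from world to camera coordinates, as OpenCV has them. Camera axes: x right, y down, z forward; pixel columns grow to the right and rows downward; lengths in mm; the calibration is good to about 2 mm. A picture is of the moment at which its call begins. There is no depth.
- r.sign_off(): hands the job in; it is judged then, once.
The state is a dict: "t": time; "qpos": joint angles; "joint_velocities": joint speeds; "joint_torque": joint torques, N m; "eef_pos": TCP position; "tool_rot": TCP orientation; "ft_force": force on the tool from outside, world axes, zero at the start; "ft_torque": the same for the moment, N m; "width": finger opening in mm; "gripper_force": force on a finger pad.
Only numpy, scipy, OpenCV 4.12 (cv2) and the standard library are available. Lean on these libraries where they do the work, as an engineer would, in place of code of your own. Each camera call takes 0.05 s, during which the arm holds its last target. There are 200 camera calls.

TASK

Roll the loaded cart of the stone saw along its rails towards the blade, and bring it to rest with the arrow on its deck in line with the point of the index clamp. It rolls almost without friction and must never run against the stop at the saw end; push and brake it with a light hand (under 12 N, no knocks). Leave it standing still by itself at the mark with your hand clear, and leave the other tools where they lie.

Things in the scene. Friction and masses are not known exactly. Their poses are not given: they have to be found in the camera images.
- saw: the fixed bench stone saw, 230 mm wide, 920 mm long, before the robot. Two level rails run along its own y axis; blade and motor (top at 330 mm) stand at its -y end, to the robot's right, from y = -475 mm on. Its -x side faces the robot. Origin on the table under the middle of the rails, z up. Rail friction on the cart: about 0.05 N plus 0.2 N per m/s, so the cart coasts far.
- cart: the cart, rolling only along the saw's y. Loaded mass nominally 7.4 kg (varies by a third). Aluminium deck 230 (x) by 420 (y) mm, top 100 mm above the table; origin at the middle of the deck's top, axes as the saw's. A stone block sits fast at each end, each 150 (x) by 93 (y) by 65 mm high, too wide to grip. Starts at rest, origin at y = +120 to +190 mm in the saw's frame.
- gap_front (a point): the open gap between the blocks is 170 mm long (deck as floor; a closed hand fits in from above) and has a sponge-rubber pad, 130 wide, 22 thick, up to 56 mm high, on each block. This is the middle of the saw-end pad's face at rest, (0, -85, 32) mm from the cart's origin; pushing it to -y drives the cart. Each pad yields about 1 mm per 0.7 N, up to 16 mm, and springs back, so the cart bounces.
- gap_rear (a point): the other end of that gap: middle of the other block's pad face at rest, (0, +85, 32) mm from the cart's origin, looking to -y; a hand held against it brakes the cart or pushes it back
- cart_arrow (a point): the tip of the dark arrow plate on the cart's deck, at the deck's robot-side edge, in the middle of its length: (-115, 0, 0) mm from the cart's origin, axes parallel to the cart's
- cart_front (a point): the middle of the cart's leading end: (0, -210, 0) mm from the cart's origin
- stop_face (a point): the face of the rubber-tipped crossbar stop at the saw end of the rails, at y = -430 mm in the saw's frame, axes parallel to the saw's; the cart's leading end would strike it
- index: the index clamp, a fixed steel block 44 by 50 mm and 100 mm high on the robot's side of the saw, with a 45-degree steel point at its top; origin on the table under the block, its x axis points along the point, to the saw; it is set somewhere along the rails, 40 mm or more before the stop position
- index_point (a point): the tip of the index clamp's point, (41, 0, 100) mm from the clamp's origin. The cart is at the mark when cart_arrow and index_point have the same y in the saw's frame (x differs by about 10 mm)
- chisel_broad: bystander: stone chisel 190 mm long lying on the bench between robot and saw, to the left; origin underneath its middle
- chisel_narrow: bystander: stone chisel 200 mm long lying between robot and saw, to the right; origin underneath its middle
- mallet: bystander: mason's mallet standing on its head behind the saw, 220 mm high; origin under it
- tin: bystander: adhesive tin, 100 mm across and 105 mm high, behind the saw; origin under it
- spray: bystander: spray bottle, 200 mm high, behind the saw; origin under it
- offcut: bystander: stepped stone offcut, 100 by 65 by 46 mm, behind the saw
- water: bystander: water bottle, 210 mm high, behind the saw on the left
Mind the look-alikes: they are no part of the job. What is shaped like the index but yellow is not meant.

How it is judged:
By the outcome, as a careful person would: the job done as asked, in the order asked, and still so for the second after the job is handed in, with the robot touching nothing.
It also fails if it takes over 38 s, if anything falls off the work surface, if the arm or the gripper's body presses on something with over 40 N, if the wrist force passes 120 N, or if a joint passes its speed limit or range.

## Working session

There is one attempt and no reset: what is moved stays moved. The work goes in short steps, Python scripts to look and compute and a shell command to move; the robot and the scene stay as the last step left them, time stands still between calls to the robot, and variables do not carry over. Pictures are saved under pics/ and viewed, at most 10 in all, crops included, and the job is handed in when it is done.

```bash
mkdir -p pics
cat > h.py <<'E'
import numpy as np, cv2
from rig import r
def cap(n,f=None):
    c=r.capture(n)
    if f: cv2.imwrite('pics/'+f,c['color'][:,:,::-1])
    R=cv2.Rodrigues(np.array(c['rvec'],float))[0];t=np.array(c['tvec'],float).ravel()
    h=c['color'].shape[0];F=h/2/np.tan(np.radians(c['vfov'])/2)
    c.update(R=R,t=t,F=F);return c
def ray(c,u,v,z):
    d=c['R'].T@np.array([(u-c['cx'])/c['F'],(v-c['cy'])/c['F'],1]);o=-c['R'].T@c['t']
    return o+d*(z-o[2])/d[2]
def proj(c,p):
    q=c['R']@np.array(p,float)+c['t'];return c['F']*q[:2]/q[2]+[c['cx'],c['cy']]
E
python3 - <<'E'
from h import *
for n in('scene','top'):
    c=cap(n,n+'0.png');print(n,c['vfov'],c['cx'],c['cy'],-c['R'].T@c['t'],c['R'].round(2).tolist())
s=r.read_state();print(s['t'],s['eef_pos'],s['tool_rot'],s['ft_force'],r.tcp_to_tips)
E
```

```text
scene 56.22921793160604 283.3458419069736 214.1076652055101 [1186.07905205 -450.35422483 1241.15916687] [[0.46, 0.89, 0.0], [0.75, -0.39, -0.54], [-0.48, 0.25, -0.84]]
top 49.72463441092145 281.4607761071685 206.4097573938886 [ 401.76500153 -142.01556425 1284.51751359] [[-0.03, -1.0, -0.03], [-0.99, 0.03, -0.12], [0.12, 0.03, -0.99]]
0.1 [ 235.66851922 -551.49217975  226.9446987 ] [ 9.79684158e-01  2.00544572e-01 -1.17053170e-04 -9.00479027e-04] [ 0.38680596 -0.67479387 -0.40547717] 22.0
```

View pics/scene0.png

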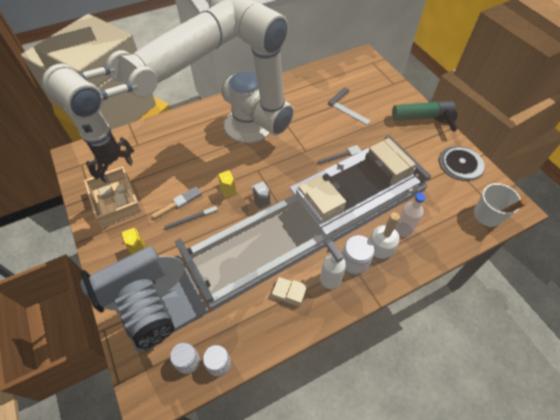

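View pics/top0.png

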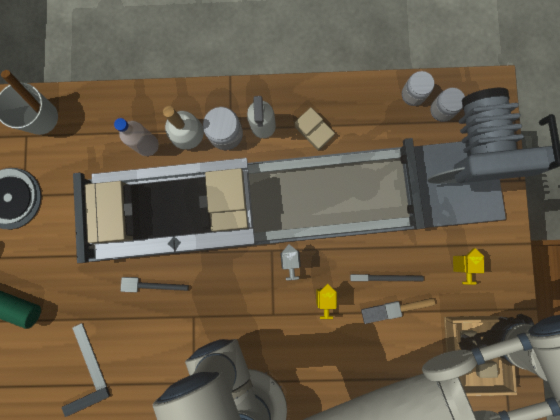

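The top view shows the cart with its deck at columns 88–254, the arrow at (174,243), the grey index at (291,250) and the stop at column ~410. The yellow clamps at (328,298) and (474,262) are decoys. I'll crop in for detail.

Run:
```python
import cv2
a=cv2.imread('pics/top0.png')[145:295,65:325];cv2.imwrite('pics/c1.png',cv2.resize(a,None,fx=3,fy=3,interpolation=cv2.INTER_CUBIC))
```

```text
(no output)
```

View pics/c1.png

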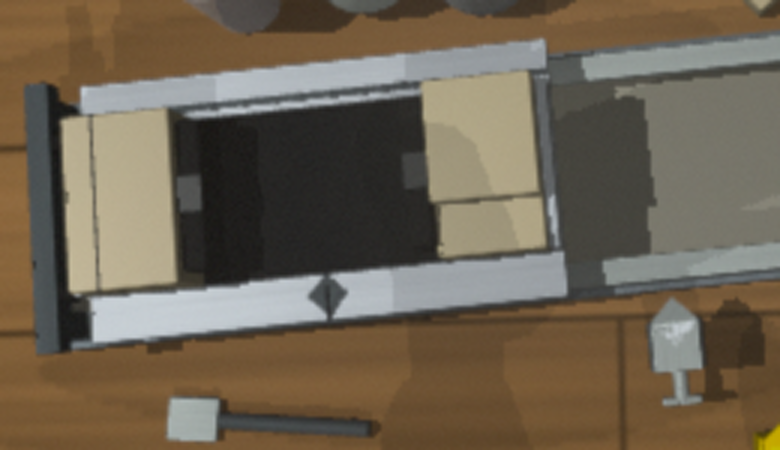

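Crop: arrow tip at the deck edge is at (329,319). The deck corners are at (546,40), (566,293), (92,345) and (82,88), and the index tip is at (674,298).

Run:
```python
from h import *
c=cap('top')
P={}
for k,x,y in[('FR',546,40),('FL',566,295),('RL',92,346),('RR',82,88),('arrow',329,319),('diamc',328,296),('index',674,298)]:
    P[k]=ray(c,65+(x+.5)/3-.5,145+(y+.5)/3-.5,100)[:2];print(k,P[k].round(1))
print([np.linalg.norm(P[a]-P[b]).round(1) for a,b in(('FR','FL'),('FL','RL'),('RL','RR'),('RR','FR'))])
u=(P['RL']-P['FL']);u/=np.linalg.norm(u);x=np.array([u[1],-u[0]])
u2=P['RR']-P['FR'];u2/=np.linalg.norm(u2)
print('yaxis',u,u2,'yaw',np.degrees(np.arctan2(-u[0],u[1])),np.degrees(np.arctan2(-u2[0],u2[1])))
o=sum(P[k] for k in('FR','FL','RL','RR'))/4
print('origin',o,'arrow rel',(P['arrow']-o)@x,(P['arrow']-o)@u,'index rel arrow',(P['index']-P['arrow'])@x,(P['index']-P['arrow'])@u)
s=r.read_state();print(s['t'])
```

```text
FR [673.1 -21.3]
FL [446.1 -34.8]
RL [412.9 382. ]
RR [642.9 396.1]
arrow [430.9 173. ]
diamc [450.9 173.9]
index [ 441.  -128.8]
[np.float64(227.3), np.float64(418.2), np.float64(230.4), np.float64(418.5)]
yaxis [-0.07957384  0.99682897] [-0.07218601  0.99739119] yaw 4.564070574448265 4.139554274914988
origin [543.74077038 180.51568377] arrow rel -113.12500484979505 1.477735046756286 index rel arrow -13.90633178092832 -301.62339485145117
0.15
```

Deck size checks out (418×229 mm, yaw ≈ 4.3°), the arrow is within 2 mm of where it should be, and the cart has to travel ≈ 302 mm to −y. I'll use the hand open in the gap: 114 mm over the finger backs, leaving about 28 mm play each side. First I square the tool to the rails and cross over.

```bash
python3 -m jog '[0,0,-0.3,0,0,6.27,0,0,-0.3,0,0,6.27,0,0,-0.3,0,0,6.26,0.6,-1.2,0,0,0,0,1.2,-2.4,0,0,0,0,1.4,-2.6,0,0,0,0,1.4,-2.6,0,0,0,0,1.4,-2.6,0,0,0,0,1.4,-2.6,0,0,0,0,1.4,-2.6,0,0,0,0,1.4,-2.6,0,0,0,0,1.4,-2.6,0,0,0,0,1.4,-2.6,0,0,0,0,1.4,-2.6,0,0,0,0,1.4,-2.6,0,0,0,0,1.4,-2.6,0,0,0,0,1.4,-2.6,0,0,0,0,1.4,-2.6,0,0,0,0]' 8.5 60; python3 -c "
from h import *
s=r.read_state();print(s['eef_pos'],s['tool_rot']);R=__import__('scipy.spatial.transform',fromlist=['Rotation']).Rotation.from_quat(s['tool_rot']).as_matrix();print(R.round(3),R.T@(np.array([543.7,180.5,190])-s['eef_pos']))"
```

```text
t: 1.65
eef_pos: [407.1, -162.3, 236.8]
tool_rot: [0.999, 0.038, -0.0, -0.0]
ft_force: [0.2, 0.2, 0.5]
width: 85.2
gripper_force: 0.0
[ 407.11518782 -162.25598661  236.81228577] [ 9.99286210e-01  3.77765662e-02 -3.20338580e-05 -1.70425295e-05]
[[ 0.997  0.075 -0.   ]
 [ 0.075 -0.997  0.   ]
 [-0.    -0.    -1.   ]] [ 162.07572107 -331.46396143   46.81421031]
```

```bash
python3 -m jog '[1.4,-2.6,0,0,0,0,1.4,-2.6,0,0,0,0,1.4,-2.6,0,0,0,0,1.4,-2.6,0,0,0,0,1.4,-2.6,0,0,0,0,1.4,-2.8,0,0,0,0,1.4,-2.8,0,0,0,0,1.4,-2.8,0,0,0,0,1.2,-2.6,0,0,0,0,1,-2.2,0,0,0,0,0.6,-1.6,0,0,0,0,0.3,-0.8,0,0,0,0,0,0,0,0,0,0,0,0,0,0,0,0]'; python3 -c "
from h import *
cap('scene','s1.png');cap('top','t1.png')
s=r.read_state();print(s['eef_pos'],s['tool_rot']);R=__import__('scipy.spatial.transform',fromlist=['Rotation']).Rotation.from_quat(s['tool_rot']).as_matrix();print(R.T@(np.array([543.7,180.5,190])-s['eef_pos']))
a=cv2.imread('pics/s1.png')[100:260,240:460];b=cv2.imread('pics/t1.png')[140:300,65:325]
a=cv2.resize(a,None,fx=3,fy=3,interpolation=cv2.INTER_CUBIC);cv2.imwrite('pics/s1c.png',a)"
```

```text
t: 2.82
eef_pos: [527.7, 132.0, 236.7]
tool_rot: [0.999, 0.038, -0.0, 0.0]
ft_force: [-0.5, -1.1, 0.3]
width: 85.1
gripper_force: 0.0
[527.72782069 131.27346081 237.10904466] [9.99303349e-01 3.73198317e-02 3.84190561e-05 2.12359344e-04]
[ 19.59651102 -47.91821421  47.08976815]
```

View pics/s1c.png

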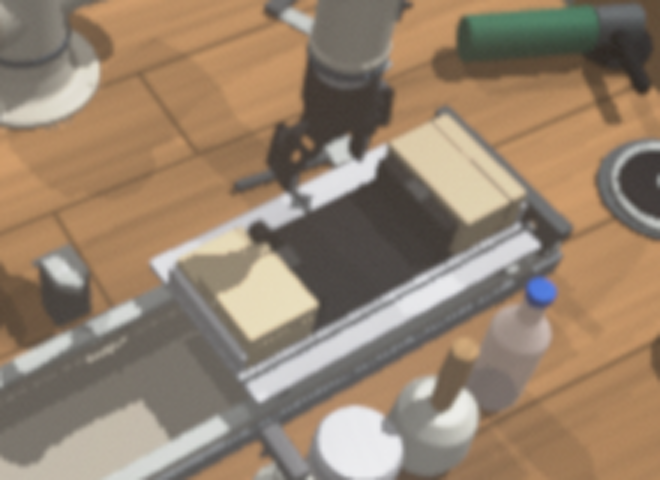

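View pics/t1.png

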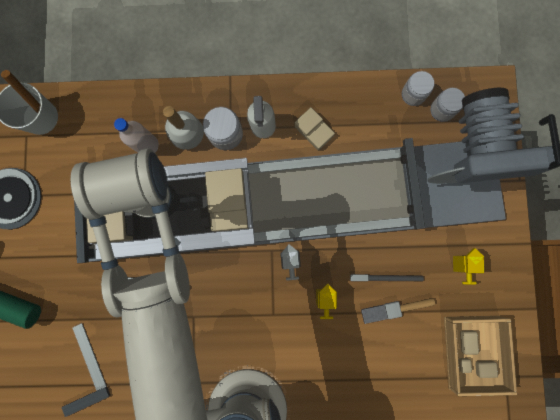

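Scene crop: the open hand hovers over the gap, which runs between the blocks. The arm hides the arrow in the top view, but the cart's front edge (column ~254) stays visible. I'll centre the hand and descend.

```bash
python3 -m jog '[0.6,-1.4,0,0,0,0,0.8,-2,0,0,0,0,0.5,-1.1,0,0,0,0,0.1,-0.3,0.6,0,0,0,0,0,1.6,0,0,0,0,0,2,0,0,0,0,0,2,0,0,0,0,0,2,0,0,0,0,0,1.2,0,0,0,0,0,0.7,0,0,0,0,0,0,0,0,0,0,0,0,0,0,0]'
cat >> h.py <<'E'
yaw=np.radians(4.35);U=np.array([-np.sin(yaw),np.cos(yaw)]);X=np.array([np.cos(yaw),np.sin(yaw)])
O=np.array([543.7,180.5])
def front(c,f=None):
    # deck front edge on robot-side strip, y relative to the cart's start origin
    g=cv2.GaussianBlur(cv2.cvtColor(c['color'],cv2.COLOR_RGB2GRAY),(0,0),.7).astype(np.float32)
    out=[]
    for x in(-102,-97,-92,-87,95,100,105):
        ys=np.arange(-540,-120,.5);p=np.array([proj(c,[*(O+x*X+y*U),100]) for y in ys],np.float32)
        v=cv2.remap(g,p[None,:,0],p[None,:,1],cv2.INTER_CUBIC)[0]
        d=np.zeros_like(v);d[8:-8]=v[16:]-v[:-16]
        i=d.argmax();out.append((x,float(ys[i]),int(d[i])))
    return out
E
python3 - <<'E'
from h import *
s=r.read_state();e=np.array(s['eef_pos']);print('hand rel',(e[:2]-O)@X,(e[:2]-O)@U,e[2],s['ft_force'])
print(front(cap('top','t2.png')));E=front(cap('scene'));print(E);print(r.read_state()['t'])
E
```

```text
t: 3.92
eef_pos: [544.3, 181.5, 136.5]
tool_rot: [0.999, 0.038, 0.0, -0.0]
ft_force: [-0.3, -0.8, -0.1]
width: 85.0
gripper_force: 0.0
hand rel 0.6983614814327394 0.9882996352061794 136.49899145731922 [-0.28642808 -0.7654976  -0.12931898]
[(-102, -209.0, 83), (-97, -208.5, 82), (-92, -208.5, 85), (-87, -208.5, 88), (95, -209.5, 68), (100, -209.0, 63), (105, -209.0, 59)]
[(-102, -208.5, 56), (-97, -208.0, 60), (-92, -208.0, 60), (-87, -209.0, 57), (95, -208.0, 75), (100, -209.0, 80), (105, -209.0, 82)]
4.0167
```

The tracker reads front −208.7 mm, so the target reading is ≈ −510.7. Now a gentle approach to the saw-end pad, then a slow ramp.

```bash
cat > st.py <<'E'
from h import *
c=cap('top');s=r.read_state();f=front(c);e=np.array(s['eef_pos'])
fy=np.median([a[1] for a in f]);h=(e[:2]-O)@U
c2=cap('top');f2=np.median([a[1] for a in front(c2)])
print('front',fy,f2,'spread',np.ptp([a[1] for a in f]),'v',(f2-fy)/.05,'hand',round(h,1),'hand-cart',round(h-fy-208.7,1),'F',s['ft_force'].round(1),'t',s['t'])
E
python3 -m jog '[0,0.3,0,0,0,0,0,0.4,0,0,0,0,0,0.4,0,0,0,0,0,0.4,0,0,0,0,0,0.4,0,0,0,0,0,0.3,0,0,0,0,0,0.3,0,0,0,0,0,0.3,0,0,0,0,0,0.3,0,0,0,0,0,0.3,0,0,0,0]';python3 st.py
```

```text
t: 4.85
eef_pos: [546.8, 147.5, 136.0]
tool_rot: [0.999, 0.038, -0.0, -0.0]
ft_force: [-0.3, 0.0, 0.8]
width: 84.9
gripper_force: 0.0
front -208.0 -208.5 spread 2.0 v -10.0 hand -33.6 hand-cart -34.3 F [-0.1  0.2  0.7] t 4.9
```

```bash
python3 -m jog '[0,0.2,0,0,0,0,0,0.3,0,0,0,0,0,0.3,0,0,0,0,0,0.4,0,0,0,0,0,0.4,0,0,0,0]';python3 st.py
```

```text
t: 5.37
eef_pos: [547.9, 131.7, 136.0]
tool_rot: [0.999, 0.038, -0.0, -0.0]
ft_force: [0.1, 1.3, -1.1]
width: 84.8
gripper_force: 0.7
front -219.5 -222.0 spread 2.0 v -50.0 hand -50.0 hand-cart -39.2 F [ 0.5 -0.6  0.2] t 5.4167
```

```bash
python3 -m jog '[0,0.5,0,0,0,0,0,0.5,0,0,0,0,0,0.5,0,0,0,0,0,0.5,0,0,0,0,0,0.5,0,0,0,0,0,0.5,0,0,0,0,0,0.5,0,0,0,0,0,0.5,0,0,0,0,0,0.5,0,0,0,0,0,0.5,0,0,0,0]';python3 st.py
```

```text
t: 6.3
eef_pos: [551.8, 81.4, 136.0]
tool_rot: [0.999, 0.038, 0.0, -0.0]
ft_force: [-0.7, 0.5, -0.3]
width: 85.0
gripper_force: 0.0
front -265.5 -266.0 spread 24.5 v -10.0 hand -100.2 hand-cart -43.4 F [ 0.3 -1.4 -0. ] t 6.35
```

Run:
```python
from h import *
c=cap('top');d=cap('scene');print(front(c),front(d));s=r.read_state();e=np.array(s['eef_pos']);print((e[:2]-O)@U,s['ft_force'],s['t'])
```

```text
[(-102, -295.0, 86), (-97, -295.0, 83), (-92, -295.5, 86), (-87, -295.5, 88), (95, -295.5, 67), (100, -296.5, 64), (105, -296.0, 56)] [(-102, -298.0, 101), (-97, -298.5, 99), (-92, -298.0, 94), (-87, -150.0, 88), (95, -297.5, 77), (100, -298.5, 83), (105, -297.5, 80)]
-98.9633247400205 [-0.36747744 -0.30205169  0.16248791] 6.5
```

```bash
cat > st.py <<'E'
from h import *
c=cap('top');t0=r.read_state()['t']-.05;d=cap('scene');s=r.read_state();e=np.array(s['eef_pos']);h=(e[:2]-O)@U
a=[f[1] for f in front(c)];b=[f[1] for f in front(d)]
A,B=np.median(a),np.median(b)
print('t0',round(t0,3),'top',A,a,'scene',B,'shift',A+208.7,'hand',round(h,1),'hand-cart',round(h-B-208.7,1),'F',(s['ft_force']@[*U,0]).round(2))
E
python3 -m jog '[0,0.4,0,0,0,0,0,0.5,0,0,0,0,0,0.5,0,0,0,0,0,0.5,0,0,0,0,0,0.5,0,0,0,0,0,0.5,0,0,0,0]';python3 st.py
```

```text
t: 7.0
eef_pos: [554.0, 52.4, 136.0]
tool_rot: [0.999, 0.038, -0.0, 0.0]
ft_force: [0.6, 0.5, -0.2]
width: 84.8
gripper_force: 0.0
t0 7.0 top -334.0 [-334.0, -334.0, -333.5, -334.0, -335.0, -335.0, -335.0] scene -337.5 shift -125.30000000000001 hand -128.8 hand-cart -0.0 F 0.29
```

```bash
python3 -m jog '[0,0.4,0,0,0,0,0,0.4,0,0,0,0,0,0.4,0,0,0,0,0,0.4,0,0,0,0,0,0.4,0,0,0,0,0,0.4,0,0,0,0,0,0.4,0,0,0,0,0,0.4,0,0,0,0,0,0.4,0,0,0,0,0,0.4,0,0,0,0]';python3 st.py
```

```text
t: 7.93
eef_pos: [557.0, 12.7, 136.0]
tool_rot: [0.999, 0.038, -0.0, -0.0]
ft_force: [-0.1, -0.7, -0.6]
width: 85.0
gripper_force: 0.0
t0 7.933 top -182.5 [-139.0, -391.0, -391.0, -391.5, -181.0, -181.5, -182.5] scene -393.5 shift 26.19999999999999 hand -168.5 hand-cart 16.3 F -0.36
```

```bash
python3 -m jog '[0,0.35,0,0,0,0,0,0.35,0,0,0,0,0,0.35,0,0,0,0,0,0.35,0,0,0,0,0,0.35,0,0,0,0,0,0.35,0,0,0,0,0,0.3,0,0,0,0,0,0.3,0,0,0,0]';python3 st.py
```

```text
t: 8.7
eef_pos: [559.0, -14.1, 136.0]
tool_rot: [0.999, 0.038, 0.0, -0.0]
ft_force: [-0.3, -0.2, 0.0]
width: 85.3
gripper_force: 0.0
t0 8.7 top -226.0 [-170.5, -432.5, -433.0, -432.5, -224.0, -224.5, -226.0] scene -434.5 shift -17.30000000000001 hand -195.4 hand-cart 30.4 F -1.01
```

```bash
python3 -m jog '[0,0.3,0,0,0,0,0,0.3,0,0,0,0,0,0.3,0,0,0,0,0,0.3,0,0,0,0,0,0.3,0,0,0,0]';python3 st.py
```

```text
t: 9.22
eef_pos: [560.1, -29.2, 136.0]
tool_rot: [0.999, 0.038, -0.0, 0.0]
ft_force: [0.1, -0.6, -0.4]
width: 85.0
gripper_force: 0.2
t0 9.217 top -247.5 [-188.0, -233.5, -231.0, -456.0, -247.5, -248.5, -250.0] scene -456.5 shift -38.80000000000001 hand -210.7 hand-cart 37.1 F -1.6
```

```bash
python3 -m jog '[0,0.25,0,0,0,0,0,0.25,0,0,0,0,0,0.25,0,0,0,0,0,0.25,0,0,0,0]';python3 st.py
```

```text
t: 9.65
eef_pos: [560.9, -38.8, 135.9]
tool_rot: [0.999, 0.038, 0.0, -0.0]
ft_force: [0.0, -0.1, -0.1]
width: 84.9
gripper_force: 0.0
t0 9.65 top -266.0 [-242.0, -459.0, -459.0, -458.5, -263.5, -264.5, -266.0] scene -458.5 shift -57.30000000000001 hand -220.2 hand-cart 29.6 F 0.12
```

```bash
python3 -m jog '[0,0.5,0,0,0,0,0,0.8,0,0,0,0,0,0.9,0,0,0,0]';python3 st.py
```

```text
t: 10.0
eef_pos: [562.6, -61.2, 136.0]
tool_rot: [0.999, 0.038, 0.0, 0.0]
ft_force: [0.5, 0.4, 0.2]
width: 85.3
gripper_force: 0.0
t0 10.0 top -458.5 [-458.5, -459.0, -459.5, -459.0, -299.0, -134.5, -135.5] scene -458.5 shift -249.8 hand -243.5 hand-cart 6.3 F -0.41
```

```bash
python3 -m jog '[0,0.5,0,0,0,0,0,0.8,0,0,0,0,0,0.8,0,0,0,0,0,0.6,0,0,0,0,0,0.4,0,0,0,0,0,0.2,0,0,0,0,0,0.15,0,0,0,0,0,0.15,0,0,0,0,0,0.15,0,0,0,0,0,0.15,0,0,0,0,0,0.15,0,0,0,0,0,0.15,0,0,0,0,0,0.15,0,0,0,0]';python3 st.py
```

```text
t: 11.18
eef_pos: [565.9, -104.0, 136.0]
tool_rot: [0.999, 0.038, 0.0, -0.0]
ft_force: [0.0, 0.0, -0.8]
width: 85.0
gripper_force: 0.0
t0 11.183 top -233.0 [-242.0, -236.5, -233.0, -458.5, -167.5, -200.5, -202.5] scene -459.0 shift -24.30000000000001 hand -285.5 hand-cart -35.2 F 0.27
```

```bash
python3 -m jog '[0,0.15,0,0,0,0,0,0.2,0,0,0,0,0,0.2,0,0,0,0,0,0.2,0,0,0,0,0,0.2,0,0,0,0,0,0.1,0,0,0,0,0,0,0,0,0,0]';python3 st.py
```

```text
t: 11.87
eef_pos: [566.7, -115.0, 136.0]
tool_rot: [0.999, 0.038, 0.0, 0.0]
ft_force: [0.1, -0.3, 0.2]
width: 85.2
gripper_force: 0.0
t0 11.867 top -250.0 [-257.5, -252.5, -250.0, -476.0, -183.5, -184.5, -185.5] scene -477.5 shift -41.30000000000001 hand -296.0 hand-cart -27.2 F 0.08
```

```bash
python3 -m jog '[0,-0.5,0,0,0,0,0,-0.7,0,0,0,0,0,-0.7,0,0,0,0,0,-0.5,0,0,0,0]';python3 st.py
```

```text
t: 12.3
eef_pos: [564.8, -89.4, 136.0]
tool_rot: [0.999, 0.038, 0.0, -0.0]
ft_force: [0.2, -1.2, -0.5]
width: 85.2
gripper_force: 0.0
t0 12.3 top -492.5 [-492.5, -493.0, -493.0, -492.5, -344.5, -146.0, -179.5] scene -493.5 shift -283.8 hand -270.6 hand-cart 14.2 F -0.48
```

```bash
python3 -m jog '[0,-0.7,0,0,0,0,0,-0.3,0,0,0,0,0,0.1,0,0,0,0,0,0.15,0,0,0,0,0,0.15,0,0,0,0,0,0.15,0,0,0,0,0,0.1,0,0,0,0]';python3 st.py
```

```text
t: 12.98
eef_pos: [564.6, -87.8, 136.0]
tool_rot: [0.999, 0.037, 0.0, 0.0]
ft_force: [-0.7, -1.5, 0.2]
width: 85.0
gripper_force: 0.6
t0 12.983 top -341.5 [-299.5, -512.5, -515.0, -515.5, -341.5, -175.5, -176.5] scene -513.0 shift -132.8 hand -269.2 hand-cart 35.1 F -2.33
```

```bash
python3 -m jog '[0,0.1,0,0,0,0,0,0.2,0,0,0,0]'; python3 st.py
```

```text
t: 13.25
eef_pos: [564.8, -89.9, 135.9]
tool_rot: [0.999, 0.038, -0.0, -0.0]
ft_force: [-1.3, 0.2, 0.3]
width: 84.9
gripper_force: 0.0
t0 13.25 top -346.0 [-299.5, -514.0, -514.5, -515.5, -346.0, -179.0, -180.5] scene -513.0 shift -137.3 hand -271.5 hand-cart 32.8 F -0.08
```

```bash
python3 -m jog '[0,0.5,0,0,0,0,0,0.8,0,0,0,0,0,0.8,0,0,0,0,0,0.6,0,0,0,0,0,0.2,0,0,0,0]'; python3 st.py
python3 - <<'E'
from h import *
ims=[]
for n in('top','scene'):
    c=cap(n);a=c['color'][:,:,::-1];u,v=proj(c,[441,-128.8,100]).astype(int);ims.append(cv2.resize(a[v-25:v+25,u-33:u+33],None,fx=6,fy=6,interpolation=cv2.INTER_CUBIC));print(n,u,v)
cv2.imwrite('pics/a1.png',np.hstack(ims))
E
```

```text
t: 13.77
eef_pos: [567.0, -120.4, 135.9]
tool_rot: [0.999, 0.037, -0.0, 0.0]
ft_force: [0.1, 0.6, 0.1]
width: 85.5
gripper_force: 0.0
t0 13.767 top -284.0 [-291.0, -286.5, -284.0, -510.0, -191.5, -192.5, -227.5] scene -508.5 shift -75.30000000000001 hand -301.1 hand-cart -1.3 F 0.44
top 289 243
scene 265 195
```

View pics/a1.png

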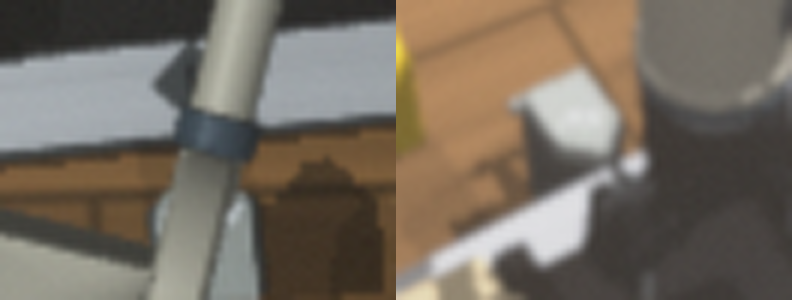

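The cart is drifting back at ~9 mm/s and friction should stop it in about a second. Meanwhile I'll bring the hand slowly near the front pad.

```bash
python3 -m jog '[0,0.2,0,0,0,0,0,0.4,0,0,0,0,0,0.4,0,0,0,0,0,0.4,0,0,0,0,0,0.3,0,0,0,0,0,0.2,0,0,0,0,0,0,0,0,0,0,0,0,0,0,0,0,0,0,0,0,0,0]'; sed -i "s/print('t0'/print('sc',b,'t0'/" st.py; python3 st.py; python3 -m jog '[0,0,0,0,0,0,0,0,0,0,0,0,0,0,0,0,0,0]';python3 st.py
```

```text
t: 14.72
eef_pos: [568.4, -137.9, 136.0]
tool_rot: [0.999, 0.038, -0.0, -0.0]
ft_force: [-1.2, -0.4, 0.2]
width: 84.8
gripper_force: 0.0
sc [-503.5, -503.0, -504.0, -365.5, -503.5, -503.5, -503.0] t0 14.717 top -278.5 [-286.0, -281.0, -278.5, -504.5, -218.0, -219.0, -220.0] scene -503.5 shift -69.80000000000001 hand -319.2 hand-cart -24.4 F -0.52
t: 15.07
eef_pos: [568.4, -137.8, 136.0]
tool_rot: [0.999, 0.038, 0.0, -0.0]
ft_force: [-0.2, -0.9, -0.1]
width: 84.9
gripper_force: 0.0
sc [-503.0, -503.0, -503.5, -365.0, -503.5, -503.0, -502.5] t0 15.067 top -277.5 [-286.0, -503.0, -277.5, -503.5, -218.0, -219.0, -220.0] scene -503.0 shift -68.80000000000001 hand -319.3 hand-cart -25.0 F 0.18
```

Practically at rest at about −503.5. I'll lift clear and aside to read the arrow against the index directly.

```bash
python3 -m jog '[0,-0.2,-0.6,0,0,0,0,-0.3,-2,0,0,0,0,0,-3,0,0,0,0,0,-3,0,0,0,0,-1,-1.4,0,0,0,0,-2.5,0,0,0,0,0,-3.4,0,0,0,0,0,-3.4,0,0,0,0,0,-3.4,0,0,0,0,0,-2,0,0,0,0,0,-0.6,0,0,0,0]'; python3 st.py
python3 - <<'E'
from h import *
ims=[]
for n in('top','scene'):
    c=cap(n,n+'9.png');a=c['color'][:,:,::-1];u,v=proj(c,[441,-128.8,100]).astype(int);ims.append(cv2.resize(a[v-25:v+25,u-33:u+33],None,fx=6,fy=6,interpolation=cv2.INTER_CUBIC));print(n,u,v)
cv2.imwrite('pics/a2.png',np.hstack(ims))
E
```

```text
t: 16.08
eef_pos: [555.1, 33.5, 236.0]
tool_rot: [0.999, 0.04, -0.0, -0.001]
ft_force: [0.2, 0.1, -0.5]
width: 85.1
gripper_force: 0.0
sc [-503.0, -503.0, -359.5, -361.5, -503.0, -503.0, -502.5] t0 16.083 top -277.5 [-286.5, -281.0, -277.5, -503.5, -124.5, -124.5, -124.5] scene -503.0 shift -68.80000000000001 hand -149.9 hand-cart 144.4 F -0.24
top 289 243
scene 265 195
```

View pics/a2.png

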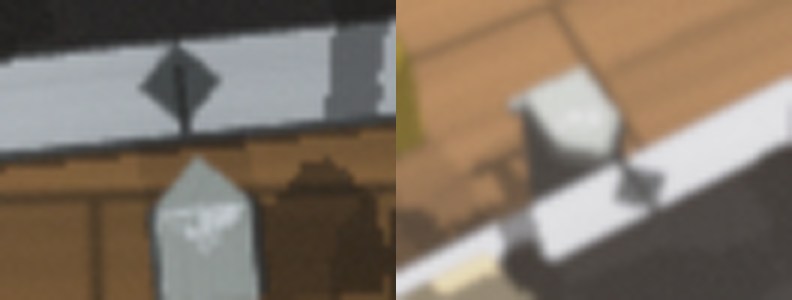

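Both views show the cart stationary. In the top crop the arrow tip is at (184,132) and the index tip at (199,157). In the scene crop (x−396) the arrow tip is at ≈(224,157) and the index tip at ≈(222,140).

Run:
```python
from h import *
def g(c,x,y):
    u,v=proj(c,[441,-128.8,100]).astype(int)
    return ray(c,u-33+(x+.5)/6-.5,v-25+(y+.5)/6-.5,100)[:2]-O
c=cap('top')
for k,x,y in(('diamtop',176,43),('diamL',139,89),('diamR',220,78),('tip',184,132),('index',199,157)):
    p=g(c,x,y);print(k,(p@X).round(1),(p@U).round(1))
c=cap('scene')
for k,x,y in(('diamfar',256,211),('diam R',267,180),('diam L',216,190),('tip',224,158),('index',222,142)):
    p=g(c,x,y);print('sc',k,(p@X).round(1),(p@U).round(1))
print(r.read_state()['t'])
```

```text
diamtop -74.7 -294.3
diamL -93.0 -276.2
diamR -91.9 -311.8
tip -113.6 -293.8
index -125.1 -299.2
sc diamfar -73.7 -294.5
sc diam R -89.2 -277.6
sc diam L -98.8 -306.8
sc tip -116.0 -291.0
sc index -126.7 -286.1
16.3833
```

Run:
```python
from h import *
c=cap('top');hsv=cv2.cvtColor(c['color'],cv2.COLOR_RGB2HSV).astype(np.float32)
def slc(x,y0,y1):
    ys=np.arange(y0,y1,.5);p=np.array([proj(c,[*(O+x*X+y*U),100]) for y in ys],np.float32)
    return ys,[cv2.remap(hsv[:,:,k],p[None,:,0],p[None,:,1],cv2.INTER_LINEAR)[0] for k in(1,2)]
for x in range(-125,-152,-3):
    ys,(s,v)=slc(x,-330,-270);m=s<90;print('idx',x,ys[m].min() if m.any() else 0,ys[m].max() if m.any() else 0,(ys[m].min()+ys[m].max())/2 if m.any() else 0)
for x in range(-108,-76,4):
    ys,(s,v)=slc(x,-325,-265);b=np.median(v);m=v<b-35;print('arr',x,b,ys[m].min() if m.any() else 0,ys[m].max() if m.any() else 0,(ys[m].min()+ys[m].max())/2 if m.any() else 0)
c=cap('scene')
u,v=proj(c,[441,-128.8,100]).astype(int)
for x,y in((192,158),(196,156),(189,155)):
    p=ray(c,u-33+(x+.5)/6-.5,v-25+(y+.5)/6-.5,100)[:2]-O;print('sc idx',p@X,p@U)
```

```text
idx -125 -301.0 -295.5 -298.25
idx -128 -304.0 -292.5 -298.25
idx -131 -307.5 -289.5 -298.5
idx -134 -310.0 -286.5 -298.25
idx -137 -313.0 -283.0 -298.0
idx -140 -317.0 -278.5 -297.75
idx -143 -320.5 -276.0 -298.25
idx -146 -322.5 -274.0 -298.25
idx -149 -323.5 -273.5 -298.5
arr -108 172.27539 -298.5 -290.0 -294.25
arr -104 173.47119 -301.5 -286.5 -294.0
arr -100 172.36426 -306.0 -283.5 -294.75
arr -96 134.14844 -306.5 -282.0 -294.25
arr -92 96.046875 -296.0 -292.0 -294.0
arr -88 143.40625 -306.5 -281.5 -294.0
arr -84 167.9043 -305.0 -284.0 -294.5
arr -80 171.20703 -301.0 -287.0 -294.0
sc idx -125.97802872776974 -307.13481444772265
sc idx -125.98508097106009 -304.38890951214677
sc idx -128.78682939555674 -307.54888491726206
```

Direct comparison in one picture, both tips at z = 100: index at −298.25, arrow at −294.2, so 4 mm short. I'll go back in for a tiny nudge.

```bash
python3 -m jog '[0,1.5,0,0,0,0,0,3,0,0,0,0,0,3.6,0,0,0,0,0,3.6,0,0,0,0,0,3,0,0,0,0,0,1.5,0,0,0,0,0,0.7,0.8,0,0,0,0,0,2.4,0,0,0,0,0,3,0,0,0,0,0,2.4,0,0,0,0,0,1.2,0,0,0,0,0,0.2,0,0,0,0,0,0,0,0,0]'; python3 st.py
```

```text
t: 17.57
eef_pos: [568.2, -138.2, 135.5]
tool_rot: [0.999, 0.038, -0.001, -0.0]
ft_force: [0.0, -0.6, 0.3]
width: 84.7
gripper_force: 0.0
sc [-503.0, -503.0, -503.0, -365.0, -503.0, -503.0, -502.5] t0 17.567 top -277.5 [-286.0, -503.5, -277.5, -503.5, -219.0, -220.0, -221.5] scene -503.0 shift -68.80000000000001 hand -320.3 hand-cart -26.0 F -0.46
```

```bash
python3 -m jog '[0,0.15,0,0,0,0,0,0.2,0,0,0,0,0,0.15,0,0,0,0,0,0.1,0,0,0,0,0,0.06,0,0,0,0,0,0.04,0,0,0,0,0,0.03,0,0,0,0,0,0.03,0,0,0,0,0,0.03,0,0,0,0,0,0.03,0,0,0,0,0,0.03,0,0,0,0,0,0.03,0,0,0,0]'; python3 st.py
```

```text
t: 18.67
eef_pos: [569.1, -147.7, 136.0]
tool_rot: [0.999, 0.038, -0.0, -0.0]
ft_force: [-0.0, -0.7, 0.1]
width: 84.9
gripper_force: 0.0
sc [-503.0, -503.0, -503.0, -503.5, -503.5, -503.0, -502.5] t0 18.667 top -277.5 [-286.5, -281.0, -277.5, -503.5, -232.5, -234.0, -235.0] scene -503.0 shift -68.80000000000001 hand -329.2 hand-cart -34.9 F -0.05
```

```bash
python3 -m jog '[0,0.03,0,0,0,0,0,0.03,0,0,0,0,0,0.03,0,0,0,0,0,0.03,0,0,0,0,0,0.03,0,0,0,0,0,0.03,0,0,0,0]'; python3 st.py
```

```text
t: 19.27
eef_pos: [569.3, -149.5, 136.0]
tool_rot: [0.999, 0.038, 0.0, -0.0]
ft_force: [-0.9, 0.0, 0.2]
width: 84.9
gripper_force: 0.1
sc [-503.5, -504.0, -504.0, -200.5, -504.0, -503.5, -504.0] t0 19.267 top -278.5 [-286.5, -281.0, -278.5, -504.5, -235.0, -237.0, -238.0] scene -504.0 shift -69.80000000000001 hand -331.1 hand-cart -35.8 F -0.46
```

```bash
python3 -m jog '[0,0.02,0,0,0,0,0,0,0,0,0,0,0,0,0,0,0,0,0,0,0,0,0,0]'; python3 st.py
```

```text
t: 19.7
eef_pos: [569.3, -149.7, 136.0]
tool_rot: [0.999, 0.038, 0.0, 0.0]
ft_force: [-0.0, 0.3, 0.1]
width: 85.1
gripper_force: 0.0
sc [-505.5, -506.0, -506.0, -505.5, -505.5, -506.0, -505.5] t0 19.7 top -280.5 [-289.0, -283.5, -280.5, -506.0, -236.0, -237.0, -238.0] scene -505.5 shift -71.80000000000001 hand -331.2 hand-cart -34.4 F -0.27
```

```bash
python3 -m jog '[0,-0.3,0,0,0,0,0,-0.6,0,0,0,0,0,-0.6,-0.6,0,0,0,0,-0.3,-2,0,0,0,0,0,-3,0,0,0,0,0,-3,0,0,0,0,-1,-1.4,0,0,0,0,-2.5,0,0,0,0,0,-3.4,0,0,0,0,0,-3.4,0,0,0,0,0,-3.4,0,0,0,0,0,-2,0,0,0,0,0,-0.6,0,0,0,0,0,0,0,0,0,0]'
cat > fin.py <<'E'
from h import *
def run():
    c=cap('top');hsv=cv2.cvtColor(c['color'],cv2.COLOR_RGB2HSV).astype(np.float32)
    def slc(x,y0,y1):
        ys=np.arange(y0,y1,.25);p=np.array([proj(c,[*(O+x*X+y*U),100]) for y in ys],np.float32)
        return ys,[cv2.remap(hsv[:,:,k],p[None,:,0],p[None,:,1],cv2.INTER_LINEAR)[0] for k in(1,2)]
    I=[];A=[]
    for x in range(-125,-152,-3):
        ys,(s,v)=slc(x,-330,-270);m=ys[s<90];I.append((m.min()+m.max())/2)
    for x in(-108,-104,-100,-84,-80):
        ys,(s,v)=slc(x,-328,-268);m=ys[v<np.median(v)-35];A.append((m.min()+m.max())/2)
    print(r.read_state()['t'],'idx',np.median(I),'arrow',np.median(A),A)
run();run();run()
E
python3 fin.py; python3 st.py
```

```text
t: 20.97
eef_pos: [555.2, 33.1, 235.9]
tool_rot: [0.999, 0.039, -0.0, -0.0]
ft_force: [0.9, -1.2, -0.5]
width: 85.1
gripper_force: 0.0
21.0167 idx -298.25 arrow -297.875 [np.float64(-298.375), np.float64(-298.75), np.float64(-297.875), np.float64(-297.375), np.float64(-297.5)]
21.0667 idx -298.25 arrow -297.875 [np.float64(-298.375), np.float64(-298.625), np.float64(-297.875), np.float64(-297.5), np.float64(-297.5)]
21.1167 idx -298.25 arrow -297.875 [np.float64(-298.375), np.float64(-298.75), np.float64(-297.875), np.float64(-297.375), np.float64(-297.5)]
sc [-506.5, -506.0, -506.5, -362.5, -506.5, -507.0, -506.0] t0 21.117 top -281.5 [-290.5, -284.0, -281.5, -507.0, -126.5, -126.5, -127.0] scene -506.5 shift -72.80000000000001 hand -151.3 hand-cart 146.5 F -0.51
```

```bash
python3 -m jog '[0,0,0,0,0,0,0,0,0,0,0,0,0,0,0,0,0,0,0,0,0,0,0,0,0,0,0,0,0,0,0,0,0,0,0,0,0,0,0,0,0,0,0,0,0,0,0,0]'; python3 fin.py; python3 -c "
from rig import r
print(r.sign_off())"
```

```text
t: 21.88
eef_pos: [555.6, 30.8, 236.0]
tool_rot: [0.999, 0.038, -0.0, -0.0]
ft_force: [-0.1, -0.1, -0.5]
width: 85.1
gripper_force: 0.0
21.9333 idx -298.25 arrow -297.875 [np.float64(-298.375), np.float64(-298.875), np.float64(-297.875), np.float64(-297.5), np.float64(-297.5)]
21.9833 idx -298.25 arrow -297.875 [np.float64(-298.25), np.float64(-298.75), np.float64(-297.875), np.float64(-297.5), np.float64(-297.5)]
22.0333 idx -298.25 arrow -297.875 [np.float64(-298.25), np.float64(-298.875), np.float64(-297.875), np.float64(-297.375), np.float64(-297.5)]
the job is handed in; nothing more can be done
None
```

The cart is standing still with its arrow about 0.4 mm from the index point by camera, the hand is clear, and I handed the job in at about 22 s.

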